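# Find and press the hidden battery-door catch

## Task

Feel across the flat grey top of the backup air-pump box with a fingertip for the one of its four look-alike flush pads that gives, and press that pad fully in so that the battery door springs up and stays ajar. Pick nothing up, leave the jar, cone, ceramic pot and scraper handle where they stand, and finish with the hand clear.

Things in the scene. Friction and masses are not known exactly. Their poses are not given: they have to be found in the camera images.
- pump_box: Fixed grey plastic backup air-pump box, 160 mm (its x) by 270 mm (its y), 60 mm high, on the shelf; origin at the centre of its underside, z up. The half of its flat top nearer the robot (x -80 to 0 mm) is a rigid panel with four identical square pads in a row along y. The other half (x 0 to 80 mm) is the flush battery door.
- panel (a point): Middle of the pad row, at the panel face 60 mm above the shelf; axes as the box. Pad centres: x = 0, y = -93, -31, +31, +93 mm. Each pad is 48 mm square, its top 2 mm below the panel face, with 13 mm of panel between pads. Three pads are rigid plugs; one, in any of the four places and looking the same, is the catch.
- catch (a joint): Travel of the catch pad, m: 0 = at rest (2 mm below the panel face), 0.006 = fully in (8 mm below it). Pressed straight down it gives at about 4 N, needs up to about 8 N, and has no return spring: it stays in when let go. The value does not tell which pad it is.
- battery_door (a joint): Door angle, rad: 0 = shut and flush, 0.45 = fully ajar. A 70 x 256 x 4 mm grey flap over the far half of the box, hinged along the middle of the box top; its far edge (box +x) rises up to 31 mm. Only the catch drives it: it rises in step with the catch (0.075 rad per mm of travel) and stays up afterwards.
- jar: Bystander: amber glass jar with a screw top, 66 mm across and 95 mm tall; loose, standing upright on the shelf in the line beyond the box; origin at the centre of its underside.
- cone: Bystander: red plastic feeding cone standing point up, 68 mm across and 80 mm tall; loose, standing upright on the shelf in the line beyond the box; origin at the centre of its underside.
- pot: Bystander: open grey ceramic bio ball container, 72 mm across and 75 mm tall; loose, standing upright on the shelf in the line beyond the box; origin at the centre of its underside.
- scraper: Bystander: pale green plastic algae scraper handle lying flat in the line beyond the box, T-shaped, 122 mm long (its y), 60 mm across the head, 14 mm high; loose; origin on its underside near the middle.

How it is judged (in metres and radians):
At the end, for the whole second after the job is handed in: The catch pad is in by more than 4.5 mm of its 6 mm, the battery door stands still and open by more than 0.30 rad, and each bystander is within 20 mm of where it started (value of joint catch above 0.0045 m and value of joint battery_door above 0.3 rad and velocity of joint battery_door below 0.05 rad/s and distance of each of jar, cone, pot, scraper from where it was at the start of the episode below 0.02 m); the robot touches nothing.
It fails at once if the jar is lifted, carried or knocked: moved more than 20 mm (distance of jar from where it was at the start of the episode above 0.02 m).
It fails at once if the cone is lifted, carried or knocked: moved more than 20 mm (distance of cone from where it was at the start of the episode above 0.02 m).
It fails at once if the pot is lifted, carried or knocked: moved more than 20 mm (distance of pot from where it was at the start of the episode above 0.02 m).
It fails at once if the scraper is lifted, carried or knocked: moved more than 20 mm (distance of scraper from where it was at the start of the episode above 0.02 m).
It also fails if it takes over 48 s, if anything falls off the work surface, if the arm or the gripper's body presses on something with over 40 N, if the wrist force passes 120 N, or if a joint passes its speed limit or range.

## Robot

A 7-joint arm with a two-finger parallel gripper is mounted at the origin on the work surface. World frame = base frame: x ahead of the robot, y to its left, z up, the work surface at z = 0. Lengths are in mm, angles in rad, forces in N, time in s.
With the tool pointing down it reaches from about 400 to 875 mm from the base axis. Payload 4.4 kg.
Tool frame: the origin (TCP) lies at the very end of the fingers, on their centre line; the grasp point (between the pads) lies 19 mm behind it; x points along the fingers, y is the direction in which the jaws open and shut, and the axes are right-handed (so a half turn about x gives the same grasp; the last joint's range is limited). The gripper opens to 85 mm and grips with 20 to 120 N. Pads are 22 mm wide; open, the fingers measure 114 mm over their backs; the gripper's body (76 mm by 85 mm) begins 54 mm behind the grasp point. The pads swing forward as they close: fully open they stand 13 mm farther back than shut.
Start: joints at [1.276, 0.628, 0.038, 1.517, -0.027, 0.996, -0.02], TCP at [147.453, -633.068, 231.313] pointing down, gripper open.
Joint ranges: [-3.06, 3.06], [-0.37, 2.12], [-1.25, 1.32], [0.18, 2.47], [-1.1, 4.24], [0.23, 1.98], [-2.94, 2.94]. Speed limits (rad/s): [2.57, 2.57, 3.14, 3.14, 3.14, 3.14, 3.14].

## Interface

Orientations are given as [roll, pitch, yaw] about the fixed x, y, z axes, in that order (R = Rz(yaw) Ry(pitch) Rx(roll)).
In Python, from cell import readout, cams, order gives the robot as it stands. The module is installed in compiled form; this text tells all that it offers.
- The arm moves only by the shell command python3 -m creep 'ROWS'. ROWS is JSON, a list of rows, each a list of 3 entries, a list of its own where there are three numbers: the shift along the tool's x, y, z in units of 10 cm (1.0 is 10 cm), then the turn about the tool's x in units of pi/4 rad (1.0 is pi/4 rad), then the closure, from 0 (fully open) to 1 (shut). In form: [[[x, y, z], spin, gripper], ...]. A call has 1 to 20 rows; each row is the pose to reach, as a shift and turn from the pose commanded when the call began, along the tool's axes at that moment; what a row does not reach only later rows make up. A row lasts 1/10 s, in which the tool goes at most 50 mm and 8.59 degrees, less where a joint would pass 70% of its speed; a pose out of reach is approached as far as the arm can. A call with a number of a shift or a turn outside -1 to 1 is refused whole. A call with a gripper value outside its range is refused whole. The fingers move at their own pace and stop on an object; the grip force is fixed at half the most. Time passes only in rows, so rows that repeat a pose let the fingers close. It gives the time, the measured TCP pose, the force and the opening at its end, in the units of the state.
- readout.read_state(): the state, without advancing time (a new reading comes with each control period).
- cams.get_image(name): name is "side" or "top"; returns the picture (480x640x3 uint8, blue, green, red); there is no depth.
- cams.get_calibration(name): a dict with "fx", "fy", "cx", "cy" (pixels), "R" (3x3) and "t" (3): a world point X has camera coordinates R X + t. Camera axes: x right, y down, z forward; pixel columns grow to the right and rows downward; lengths in mm; the calibration is good to about 2 mm. A picture is of the moment at which its call begins. get_calibration takes no time and is no camera call.
- order.finish_job(): hands the job in, once; it reports no verdict.
The state is a dict: "clock": time; "qpos": joint angles; "qd": joint speeds; "tau": joint torques, N m; "eef_pos": TCP position; "tool_rot": TCP orientation; "force": force on the tool from outside, world axes, zero at the start; "torque": the same for the moment, N m; "width": finger opening in mm.
Only numpy, scipy, OpenCV 4.12 (cv2) and the standard library are available. Lean on these libraries where they do the work, as an engineer would, in place of code of your own. Each camera call takes 0.05 s, during which the arm holds its last target.

## Working session

There is one attempt and no reset: what is moved stays moved. The work goes in short steps, Python scripts to look and compute and a shell command to move; the robot and the scene stay as the last step left them, time stands still between calls to the robot, and variables do not carry over. Pictures are saved under pics/ and viewed, and the job is handed in when it is done.

```bash
mkdir -p pics; python3 - <<'E'
from cell import readout, cams
import cv2
s=readout.read_state();print(s)
for n in("top","side"):
    cv2.imwrite(f"pics/{n}0.png",cams.get_image(n));print(n,cams.get_calibration(n))
E
```

```text
{'clock': 0.0, 'qpos': array([ 1.27619832,  0.6293168 ,  0.03841083,  1.51837832, -0.02701413,
        0.99627804, -0.01999878]), 'qd': array([ 2.15006313e-04, -1.39247114e-03,  4.48995000e-04, -7.20443789e-04,
       -1.97196218e-03,  7.54522721e-05, -3.81178623e-04]), 'tau': array([ 2.48727042e-05, -5.63395214e+01,  1.22663241e+00, -1.93443096e+01,
        1.10309984e-02,  1.06751028e-02,  2.70329150e-05]), 'eef_pos': array([ 147.33366479, -632.44391989,  230.40420902]), 'tool_rot': array([-1.57452316,  1.56893248,  1.79588597]), 'force': array([-0.29186592,  0.82911412,  0.02688455]), 'torque': array([-0.0156352 , -0.0213647 ,  0.05603481]), 'width': 85.4507130193582}
top {'fx': 523.1943179881393, 'fy': 523.1943179881393, 'cx': 323.4193789221036, 'cy': 238.1477968031683, 'R': array([[ 0.02289167, -0.99954452, -0.01966512],
       [-0.99830577, -0.02180194, -0.05394691],
       [ 0.0534936 ,  0.02086673, -0.99835015]]), 't': array([3.03737327e-01, 6.22321627e+02, 8.97330004e+02])}
side {'fx': 476.01419092635905, 'fy': 476.01419092635905, 'cx': 327.21228110111537, 'cy': 230.84079680538116, 'R': array([[ 0.96233526, -0.27086085,  0.02335046],
       [-0.13812827, -0.56111034, -0.81613465],
       [ 0.23416111,  0.7821698 , -0.5773898 ]]), 't': array([-599.99669836,  145.27551724,  755.69388669])}
```

View pics/top0.png

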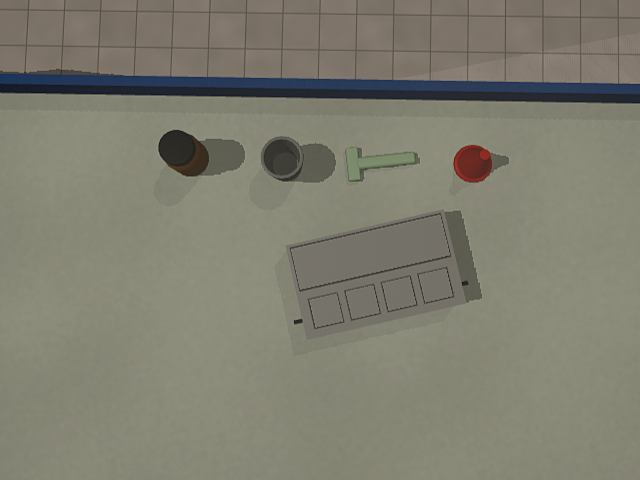

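View pics/side0.png

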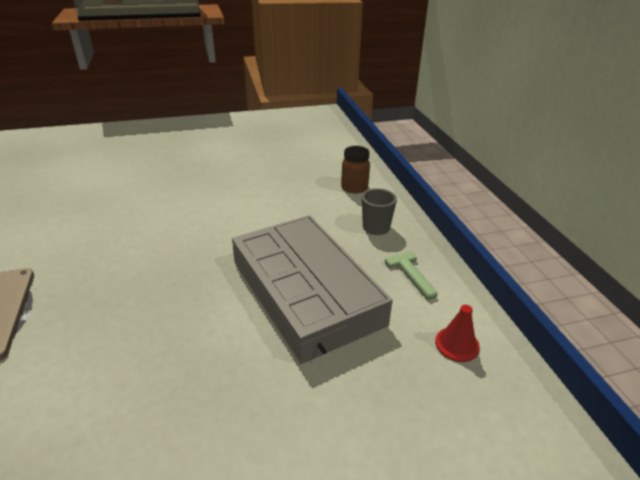

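The top view shows the box with pad centres at about (326,310), (362,302), (399,293) and (436,285). The bystanders stand in a line above it at rows 150–165.

```bash
cat > h.py <<'E'
import numpy as np
from cell import readout, cams
from scipy.spatial.transform import Rotation as Ro
def back(n,u,v,z):
    c=cams.get_calibration(n);R=np.array(c["R"]);t=np.array(c["t"])
    d=R.T@np.array([(u-c["cx"])/c["fx"],(v-c["cy"])/c["fy"],1]);o=-R.T@t
    return o+d*(z-o[2])/d[2]
def proj(n,X):
    c=cams.get_calibration(n);p=np.array(c["R"])@X+c["t"];return np.array([c["fx"]*p[0]/p[2]+c["cx"],c["fy"]*p[1]/p[2]+c["cy"]])
E
python3 - <<'E'
from h import *
np.set_printoptions(precision=2,suppress=True)
P=[back("top",u,v,58) for u,v in((326,310),(362,302),(399,293),(436,285))];print(np.array(P))
d=P[0]-P[3];print(np.linalg.norm(d)/3, np.arctan2(-d[0],d[1]))
for p in P: print(proj("side",p))
for u,v in((288,247),(444,211),(467,300),(307,338)): print(back("top",u,v,60))
for u,v in((259,247),(274,266),(292,288),(311,309)): print("side",back("side",u,v,58))
s=readout.read_state();print(Ro.from_euler('xyz',s["tool_rot"]).as_matrix())
E
```

```text
[[ 500.92    6.36   58.  ]
 [ 515.54  -52.91   58.  ]
 [ 531.83 -113.74   58.  ]
 [ 546.46 -174.54   58.  ]]
62.181319240385506 0.24660809690731045
[260.52 245.03]
[274.84 264.35]
[292.01 286.31]
[310.21 311.15]
[603.8   71.96  60.  ]
[ 669.38 -186.     60.  ]
[ 523.13 -225.21   60.  ]
[454.45  36.61  60.  ]
side [497.4   1.3  58. ]
side [513.38 -56.87  58.  ]
side [ 530.96 -117.63   58.  ]
side [ 548.71 -170.45   58.  ]
[[-0.    0.23 -0.97]
 [ 0.   -0.97 -0.23]
 [-1.   -0.    0.  ]]
```

```bash
python3 -m creep '[[[0,-0.3,-0.45],0,1],[[0,-0.7,-1.0],0,1],[[0,-0.7,-1.0],0,1],[[0,-0.7,-1.0],0,1]]'; python3 -m creep '[[[0,-0.3,-0.45],0,1],[[0,-0.7,-1.0],0,1],[[0,-0.7,-1.0],0,1],[[0,-0.7,-1.0],0,1]]'; python3 -m creep '[[[0,-0.3,-0.45],0,1],[[0,-0.7,-1.0],0,1],[[0,-0.7,-1.0],0,1],[[0,-0.7,-1.0],0,1]]'; python3 -m creep '[[[0,-0.3,-0.45],0,1],[[0,-0.7,-1.0],0,1],[[0,-0.7,-1.0],0,1],[[0,-0.7,-1.0],0,1]]'
```

```text
clock: 0.5
eef_pos: [233.0, -538.5, 231.1]
tool_rot: [-2.324, 1.567, 1.054]
force: [-0.4, -0.1, -0.1]
width: 28.0
clock: 0.9
eef_pos: [313.2, -448.8, 231.1]
tool_rot: [-2.346, 1.569, 1.03]
force: [0.2, -0.6, 0.5]
width: 0.3
clock: 1.3
eef_pos: [394.1, -358.8, 231.2]
tool_rot: [-2.676, 1.57, 0.699]
force: [0.1, 0.7, 0.5]
width: -0.1
clock: 1.7
eef_pos: [475.4, -268.6, 231.1]
tool_rot: [-3.044, 1.57, 0.33]
force: [-1.2, -0.3, 0.9]
width: 0.1
```

```bash
python3 -m creep '[[[0.5,0,0],0,1],[[0.7,0,0],0,1],[[0.7,0,0],0,1]]'; cat > rel.py <<'E'
from h import *
np.set_printoptions(precision=2,suppress=True)
b=.247;ctr=np.array([523.5,-84.3,58]);by=np.array([-np.sin(b),np.cos(b),0])
s=readout.read_state();R=Ro.from_euler('xyz',s["tool_rot"]).as_matrix()
print(s["clock"],s["eef_pos"],s["force"]);print("tool y vs box -y angle",np.arctan2(R[1,1],R[0,1])-np.arctan2(-by[1],-by[0]))
for y in(-93,-31,31,93): print(y,ctr+by*y,"rel tool",R.T@(ctr+by*y-s["eef_pos"])/100)
E
python3 rel.py
```

```text
clock: 2.0
eef_pos: [469.6, -271.9, 158.5]
tool_rot: [-0.372, 1.564, 2.994]
force: [0.1, 0.5, 0.7]
width: 0.1
2.0 [ 469.63 -271.92  158.5 ] [0.08 0.5  0.72]
tool y vs box -y angle -0.022412321333804552
-93 [ 546.24 -174.48   58.  ] rel tool [ 1.   -0.78 -0.97]
-31 [ 531.08 -114.36   58.  ] rel tool [ 1.   -1.4  -0.96]
31 [515.92 -54.24  58.  ] rel tool [ 1.   -2.02 -0.94]
93 [500.76   5.88  58.  ] rel tool [ 1.01 -2.64 -0.93]
```

```bash
python3 -m creep '[[[0,-0.4,-0.5],0,1],[[0,-0.78,-0.97],0,1],[[0.3,-0.78,-0.97],0,1],[[0.6,-0.78,-0.97],0,1],[[0.8,-0.78,-0.97],0,1],[[0.8,-0.78,-0.97],0,1],[[0.8,-0.78,-0.97],0,1]]'; python3 rel.py; python3 - <<'E'
from h import *;import cv2
for n in("top","side"): cv2.imwrite(f"pics/{n}1.png",cams.get_image(n))
E
```

```text
clock: 2.7
eef_pos: [550.7, -173.9, 82.5]
tool_rot: [2.019, 1.569, -0.896]
force: [0.2, -1.3, -0.6]
width: -0.2
2.7 [ 550.66 -173.91   82.47] [ 0.16 -1.34 -0.6 ]
tool y vs box -y angle -0.020578614052181754
-93 [ 546.24 -174.48   58.  ] rel tool [ 0.24 -0.    0.04]
-31 [ 531.08 -114.36   58.  ] rel tool [ 0.24 -0.62  0.06]
31 [515.92 -54.24  58.  ] rel tool [ 0.24 -1.24  0.07]
93 [500.76   5.88  58.  ] rel tool [ 0.24 -1.86  0.08]
```

View pics/side1.png

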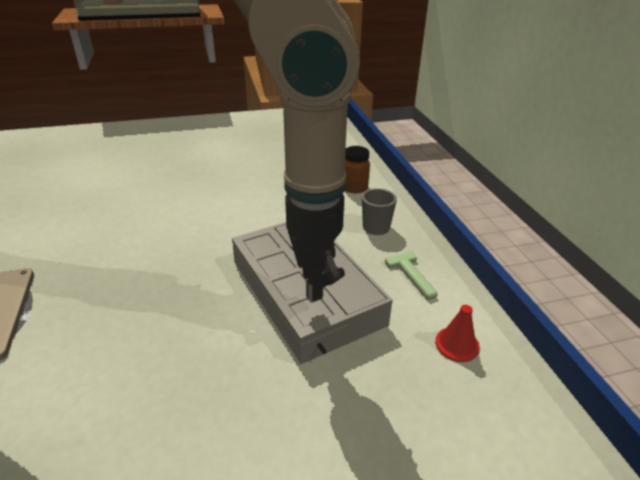

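The closed fingertip at about (313,298) hangs over the near pad, clear of everything. I'll lower it and feel.

```bash
python3 -m creep '[[[0.1,0,0.04],0,1],[[0.19,0,0.04],0,1],[[0.19,0,0.04],0,1],[[0.21,0,0.04],0,1],[[0.21,0,0.04],0,1]]'; for i in 1; do python3 -m creep '[[[0.01,0,0],0,1],[[0.02,0,0],0,1],[[0.02,0,0],0,1]]'; done;  python3 rel.py
```

```text
clock: 3.3
eef_pos: [546.4, -172.5, 60.1]
tool_rot: [-0.691, 1.571, 2.68]
force: [-0.0, -0.1, -0.3]
width: -0.1
clock: 3.6
eef_pos: [546.4, -172.5, 58.3]
tool_rot: [2.89, 1.571, -0.023]
force: [-0.1, -0.4, 0.8]
width: 0.2
3.6 [ 546.44 -172.53   58.31] [-0.06 -0.36  0.82]
tool y vs box -y angle -0.01808419470549749
-93 [ 546.24 -174.48   58.  ] rel tool [0.   0.02 0.01]
-31 [ 531.08 -114.36   58.  ] rel tool [ 0.   -0.6   0.02]
31 [515.92 -54.24  58.  ] rel tool [ 0.   -1.22  0.03]
93 [500.76   5.88  58.  ] rel tool [ 0.   -1.84  0.04]
```

```bash
python3 -m creep '[[[0.01,0,0],0,1],[[0.01,0,0],0,1],[[0.01,0,0],0,1]]'; python3 -m creep '[[[0.01,0,0],0,1],[[0.01,0,0],0,1],[[0.01,0,0],0,1]]'
```

```text
clock: 3.9
eef_pos: [546.5, -172.6, 58.1]
tool_rot: [2.697, 1.57, -0.216]
force: [-1.4, -0.8, 5.3]
width: -0.4
clock: 4.2
eef_pos: [546.5, -172.6, 58.1]
tool_rot: [2.801, 1.57, -0.112]
force: [-3.0, 0.1, 14.1]
width: -0.3
```

The tip reads 14 N at z = 58.1 with no give, so this pad is a rigid plug. Next pad.

```bash
python3 -m creep '[[[-0.15,0,0],0,1],[[-0.15,0,0],0,1],[[-0.15,-0.3,0.01],0,1],[[-0.15,-0.61,0.02],0,1],[[-0.15,-0.61,0.02],0,1],[[-0.05,-0.61,0.02],0,1],[[-0.02,-0.61,0.02],0,1],[[-0.02,-0.61,0.02],0,1]]';python3 rel.py; python3 -m creep '[[[0.01,0,0],0,1],[[0.01,0,0],0,1],[[0.01,0,0],0,1]]'; python3 -m creep '[[[0.01,0,0],0,1],[[0.01,0,0],0,1],[[0.01,0,0],0,1]]'
```

```text
clock: 5.0
eef_pos: [530.8, -114.7, 58.1]
tool_rot: [1.185, 1.571, -1.729]
force: [-0.9, 1.2, 5.1]
width: 0.1
5.0 [ 530.79 -114.66   58.13] [-0.9   1.24  5.13]
tool y vs box -y angle -0.01982157181898847
-93 [ 546.24 -174.48   58.  ] rel tool [ 0.    0.62 -0.02]
-31 [ 531.08 -114.36   58.  ] rel tool [ 0. -0. -0.]
31 [515.92 -54.24  58.  ] rel tool [ 0.   -0.62  0.01]
93 [500.76   5.88  58.  ] rel tool [ 0.   -1.24  0.02]
clock: 5.3
eef_pos: [530.8, -114.6, 58.1]
tool_rot: [2.66, 1.571, -0.254]
force: [-1.7, 1.7, 12.6]
width: -0.3
clock: 5.6
eef_pos: [530.8, -114.7, 58.0]
tool_rot: [2.775, 1.57, -0.14]
force: [-5.3, 1.9, 22.2]
width: 0.3
```

This one is rigid too (22 N at z = 58.0). On to the third.

```bash
python3 -m creep '[[[-0.15,0,0],0,1],[[-0.15,0,0],0,1],[[-0.15,-0.3,0.01],0,1],[[-0.15,-0.62,0.01],0,1],[[-0.15,-0.62,0.01],0,1],[[-0.05,-0.62,0.01],0,1],[[-0.03,-0.62,0.01],0,1],[[-0.03,-0.62,0.01],0,1]]';python3 rel.py; python3 -m creep '[[[0.01,0,0],0,1],[[0.01,0,0],0,1],[[0.01,0,0],0,1]]'; python3 -m creep '[[[0.01,0,0],0,1],[[0.01,0,0],0,1],[[0.01,0,0],0,1]]'
```

```text
clock: 6.4
eef_pos: [515.5, -55.1, 58.4]
tool_rot: [0.475, 1.57, -2.44]
force: [-0.9, -0.6, -0.2]
width: 0.1
6.4 [515.45 -55.14  58.41] [-0.86 -0.56 -0.22]
tool y vs box -y angle -0.020517810275974213
-93 [ 546.24 -174.48   58.  ] rel tool [ 0.    1.23 -0.03]
-31 [ 531.08 -114.36   58.  ] rel tool [ 0.    0.61 -0.02]
31 [515.92 -54.24  58.  ] rel tool [ 0.   -0.01 -0.01]
93 [500.76   5.88  58.  ] rel tool [ 0.   -0.63  0.01]
clock: 6.7
eef_pos: [515.7, -54.5, 58.1]
tool_rot: [1.569, 1.57, -1.345]
force: [0.6, 0.1, 0.5]
width: 0.0
clock: 7.0
eef_pos: [515.7, -54.4, 58.1]
tool_rot: [1.994, 1.57, -0.92]
force: [-1.1, -0.8, 10.1]
width: 0.0
```

```bash
python3 -m creep '[[[0.01,0,0],0,1],[[0.01,0,0],0,1],[[0.01,0,0],0,1]]'; python3 -m creep '[[[-0.15,0,0],0,1],[[-0.15,0,0],0,1],[[-0.15,-0.3,0.01],0,1],[[-0.15,-0.62,0.02],0,1],[[-0.15,-0.62,0.02],0,1],[[-0.05,-0.62,0.02],0,1],[[-0.03,-0.62,0.02],0,1],[[-0.03,-0.62,0.02],0,1]]';python3 rel.py; python3 -m creep '[[[0.01,0,0],0,1],[[0.01,0,0],0,1],[[0.01,0,0],0,1]]'; python3 -m creep '[[[0.01,0,0],0,1],[[0.01,0,0],0,1],[[0.01,0,0],0,1]]'
```

```text
clock: 7.3
eef_pos: [515.7, -54.4, 58.0]
tool_rot: [2.29, 1.57, -0.624]
force: [-3.5, -1.1, 19.7]
width: 0.1
clock: 8.1
eef_pos: [499.3, 5.2, 58.4]
tool_rot: [0.285, 1.569, -2.63]
force: [0.9, -0.4, -0.8]
width: 0.6
8.1 [499.33   5.2   58.41] [ 0.91 -0.37 -0.82]
tool y vs box -y angle -0.019999690453182506
-93 [ 546.24 -174.48   58.  ] rel tool [ 0.    1.86 -0.05]
-31 [ 531.08 -114.36   58.  ] rel tool [ 0.    1.24 -0.04]
31 [515.92 -54.24  58.  ] rel tool [ 0.    0.62 -0.03]
93 [500.76   5.88  58.  ] rel tool [ 0.   -0.   -0.02]
clock: 8.4
eef_pos: [499.7, 6.0, 58.4]
tool_rot: [2.396, 1.571, -0.517]
force: [0.1, -0.3, -0.8]
width: -0.1
clock: 8.7
eef_pos: [499.8, 6.3, 57.5]
tool_rot: [2.56, 1.57, -0.353]
force: [-0.8, -1.8, 2.2]
width: -0.1
```

The fourth pad is already below 58 mm, at 57.5. I'll keep pressing.

```bash
python3 -m creep '[[[0.01,0,0],0,1],[[0.02,0,0],0,1],[[0.02,0,0],0,1],[[0.02,0,0],0,1]]';python3 -m creep '[[[0.01,0,0],0,1],[[0.02,0,0],0,1],[[0.02,0,0],0,1],[[0.02,0,0],0,1]]';python3 -m creep '[[[0.01,0,0],0,1],[[0.02,0,0],0,1],[[0.02,0,0],0,1],[[0.02,0,0],0,1]]'
```

```text
clock: 9.1
eef_pos: [499.8, 6.3, 55.3]
tool_rot: [2.473, 1.57, -0.44]
force: [0.6, -0.5, 2.0]
width: -0.3
clock: 9.5
eef_pos: [499.7, 6.4, 53.2]
tool_rot: [2.896, 1.571, -0.017]
force: [1.3, -1.6, 1.4]
width: 0.0
clock: 9.9
eef_pos: [499.7, 6.5, 52.0]
tool_rot: [-3.14, 1.57, 0.231]
force: [-0.9, -1.6, 11.4]
width: -0.1
```

```bash
python3 -m creep '[[[0.01,0,0],0,1],[[0.01,0,0],0,1]]'; python3 -m creep '[[[-0.1,0,0],0,1],[[-0.4,0,0],0,1],[[-0.8,0,0.3],0,1],[[-1,0,0.7],0,1],[[-1,0,1],0,1],[[-1,0,1],0,1],[[-1,0,1],0,1]]';  python3 - <<'E'
from h import *;import cv2
for n in("top","side"): cv2.imwrite(f"pics/{n}2.png",cams.get_image(n))
E
```

```text
clock: 10.1
eef_pos: [499.8, 6.5, 51.9]
tool_rot: [-3.135, 1.57, 0.236]
force: [-3.3, -1.1, 21.6]
width: -0.1
clock: 10.8
eef_pos: [402.0, -15.9, 150.5]
tool_rot: [-2.468, 1.57, 0.903]
force: [0.6, 0.9, 0.1]
width: 0.3
```

View pics/side2.png

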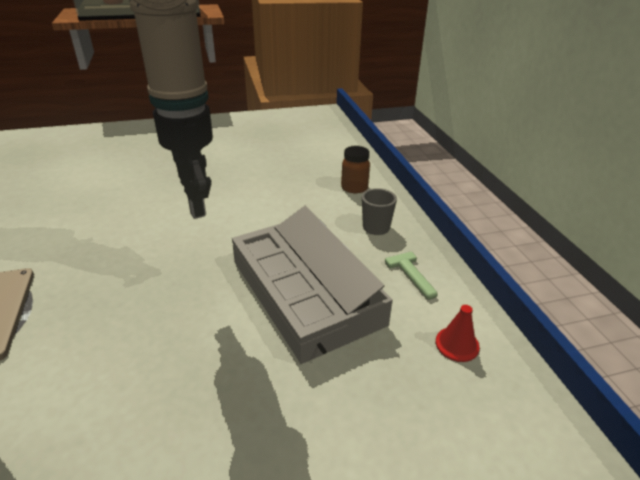

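View pics/top2.png

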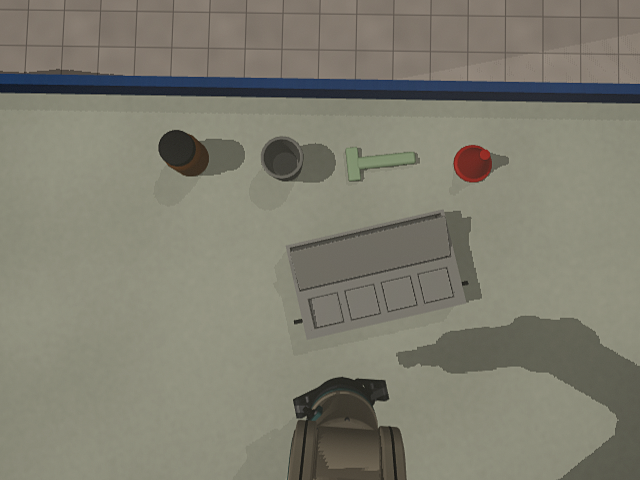

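The side view shows the door raised, with its free edge at about (305,210) to (383,280), and the far-left pad sunk at (262,245). In the top view the bystanders are at the same pixels as before, and the hand is well clear at about (340,400).

```bash
python3 -m creep '[[[0,0,0],0,1],[[0,0,0],0,1],[[0,0,0],0,1]]'; python3 - <<'E'
from cell import order
print(order.finish_job())
E
```

```text
clock: 11.2
eef_pos: [402.5, -16.1, 150.0]
tool_rot: [-0.178, 1.57, -3.09]
force: [0.2, 0.4, 0.7]
width: -0.2
the job is handed in; nothing more can be done
None
```

I found the catch, pressed it fully in, and the battery door now stands ajar. The job was handed in at about 11 s of the 48 s allowed; no verdict was reported.

- **Finding the catch:** I felt the four pads in turn with the closed fingertips. Those at box y = -93, -31 and +31 mm stayed rigid at 14–22 N, with the tip stopped at z ≈ 58 mm. The pad at y = +93 mm gave at low force (about 2 N at each reading, below the 4 N stated).
- **Pressing it in:** I pushed that pad until it stopped at z = 51.9 mm, about 6 mm of travel, with 22 N against the stop.
- **Last checks:** Pictures after I withdrew showed the door standing up and the pad sunk. The jar, cone, pot and scraper looked unmoved by eye. The hand was clear in free air at z = 150 mm with less than 1 N on the tool.
- **Not measured:** I judged the door's angle from the pictures and the pad's travel only.

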